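Tea tin out of the lidded box, flush onto the ledge row

TASK

Swing the lid of the wooden tea box right over so that it stays open by itself, then lift the square metal tin out of the box, leaving the round jar inside. Stand the tin upright on the wooden ledge at the open end of the row of two matching tins, in line with them and pushed up flush against the nearer one, without dropping it or knocking the row, the jar or the mug about. Leave the lid open and let go of everything.

Things in the scene. Friction and masses are not known exactly. Their poses are not given: they have to be found in the camera images.
- teabox: Dark wooden box, fixed to the counter, 130 (x) by 260 (y) by 110 mm high, walls and floor 8 mm thick. Origin: centre of its underside; x points from its front to the hinge side, y along the hinge, z up. Its lid is hinged on the far (+x) rim. The square tin and the round jar stand inside side by side, one in the +y half and one in the -y half, either way round; they are at least 30 mm clear of the end walls. The front (-x) of the box is clear.
- teabox_lid (a joint): Lid angle in rad: 0 closed, grows as the front edge rises and swings over towards +x of the box, stop at 1.95. Nothing holds it: it falls shut when left below about 1.5 and falls open to the stop beyond about 1.6. The lid is a flat board 160 (front to hinge) by 264 by 10 mm, about 0.35 kg; closed, its front edge stands out 30 mm beyond the box front as a lip that a finger can get under from the front and push up, about 2 N.
- lid_lip (a point): Middle of the lower front edge of the lid's lip, on the lid: 160 mm from the hinge line; 110 mm above the counter when closed. It moves with the lid; the axes are those of the lid (box axes when closed).
- lid_hinge (a point): Middle of the hinge line, at the top far edge of the box, 110 mm above the counter, on the box (does not move). The line runs along the box y axis; the underside of the closed lid lies in its height.
- tin_center (a point): Centre of the loose square tin to be moved: bare metal, 46 by 46 by 90 mm high, about 0.16 kg, standing upright (z up, x and y square to its sides). It starts in the box on its floor; the point is 45 mm above its underside.
- jar_center (a point): Centre of the round amber glass jar, 44 mm diameter, 75 mm high, that starts in the box and stays there.
- ledge: Pale wooden ledge fixed to the counter. Base board 76 (x) by 250 (y) by 10 mm thick; origin: centre of its underside; a back rail at its +x side, 10 mm thick, its inner face at x = 32 mm, top 30 mm above the counter; an upright cheek 12 mm thick and 70 mm high closes its -y end (inner face at y = -113 mm). The +y end is open. The row of tins stands against the cheek on the line x = 0.
- near_tin_center (a point): Centre (45 mm above its underside) of the last of the two loose tins in the row, the one nearest the ledge's open end; same size as the tin to be moved; its axes start as those of the ledge, and the new tin goes against its +y side.
- far_tin_center (a point): Centre of the first loose tin in the row, between the cheek and the near tin; same size.
- mug_center (a point): Centre of a loose white mug, 76 mm across, 85 mm high, standing on the counter behind (+x of) the ledge, about 110 mm from the row's line. To be left alone.
Not all that is in view belongs to the job. Leave any blue, green or turquoise look-alike of the part that bears far_tin_center alone.

How it is judged (in metres and radians):
On the way, in this order (a step that is already met when the one before it is completed fails the run):
1. the lid is swung over and stays open by itself, untouched (value of joint teabox_lid above 1.8 rad and contact force between each of the arm, the fingers and teabox_lid below 0.2 N), for 0.3 s.
2. the square tin is lifted clear of the box rim (height (world z) of tin_center above 0.16 m and value of joint teabox_lid above 1.8 rad), for 0.1 s.
At the end, for the whole second after the job is handed in: Lid open beyond 1.8 rad by itself; tin upright (0.08 rad) on the ledge board, face within 3.5 mm of the near tin's on its open side, within 8 mm of the row line, squared within 0.1 rad; row tins upright and moved under 12 mm; jar upright in the box (value of joint teabox_lid above 1.8 rad and y of tin_center in the frame of near_tin_center between 0 and 0.0495 m and x of tin_center in the frame of ledge between -0.008 and 0.008 m and height (world z) of tin_center between 0.051 and 0.059 m and angle between each of tin_center, near_tin_center, far_tin_center's own z axis and vertical below 0.08 rad and (angle between the x axis of tin_center and the x axis of near_tin_center, either way round below 0.1 rad or angle between the x axis of tin_center and the y axis of near_tin_center, either way round below 0.1 rad) and distance of each of near_tin_center, far_tin_center from where it was at the start of the episode below 0.012 m and horizontal distance between jar_center and teabox below 0.13 m and height (world z) of jar_center below 0.08 m and angle between jar_center's own z axis and vertical below 0.15 rad); the robot touches nothing.
It fails at once if a tin of the row is knocked over or moved more than 30 mm (distance of any of near_tin_center, far_tin_center from where it was at the start of the episode above 0.03 m or angle between any of near_tin_center, far_tin_center's own z axis and vertical above 0.4 rad).
It fails at once if the jar is knocked over or taken out of the box (angle between jar_center's own z axis and vertical above 0.5 rad or height (world z) of jar_center above 0.11 m).
It fails at once if the mug is knocked about (moved more than 40 mm or tipped) (distance of mug_center from where it was at the start of the episode above 0.04 m or angle between mug_center's own z axis and vertical above 0.4 rad).
It fails at once if the tin is dropped or thrown (faster than 0.7 m/s with no finger on it, a fall of about 25 mm) (linear speed of tin above 0.7 m/s and contact force between the fingers and tin below 0.05 N).
It also fails if it takes over 72 s, if anything falls off the work surface, if the arm or the gripper's body presses on something with over 40 N, if the wrist force passes 120 N, or if a joint passes its speed limit or range.

ROBOT

A 6-joint arm with a two-finger parallel gripper is mounted at the origin on the work surface. World frame = base frame: x ahead of the robot, y to its left, z up, the work surface at z = 0. Lengths are in m, angles in degrees, forces in N, time in s.
With the tool pointing down it reaches from about 0.375 to 0.9 m from the base axis. Payload 3.1 kg.
Tool frame: the origin (TCP) lies at the very end of the fingers, on their centre line; the grasp point (between the pads) lies 19 mm behind it; z points along the fingers, y is the line along which they close (so a half turn about z gives the same grasp; the last joint's range is limited). The gripper opens to 87 mm and grips with 3 to 60 N. Pads are 19 mm wide; open, the fingers measure 117 mm over their backs; the gripper's body (75 mm by 190 mm) begins 51 mm behind the grasp point.
Start: joints at [-77.894, 30.224, 82.088, -0, 67.689, -10.227], TCP at [0.238, -0.578, 0.223] pointing down, gripper open.
Joint ranges: [-176.69, 176.69], [-43.24, 126.21], [12.49, 139.97], [-82, 262], [0, 151.66], [-163.58, 163.58]. Speed limits (degrees/s): [159.86, 159.86, 180, 180, 180, 180].

INTERFACE

Orientations are given as a 3x3 rotation matrix whose columns are the frame's x, y, z axes.
In Python, from rig import * gives the robot as it stands.
- The arm moves only by the tool jog_arm, never from a script. Its arguments are lists of equal length, an entry for each row: "delta_pos": the shift along the world's x, y, z in cm, a list of three; "turn": the turn about the world's z in degrees; "grip": the closure, from 0 (fully open) to 1 (shut). In form: {"delta_pos": [[x, y, z], ...], "turn": [turn, ...], "grip": [grip, ...]}. A call has 1 to 12 rows; each row is the pose to reach, as a shift and turn from the pose commanded when the call began; what a row does not reach only later rows make up. A row lasts 1/8 s, in which the tool goes at most 62.5 mm and 10.7 degrees, less where a joint would pass 70% of its speed; a pose out of reach is approached as far as the arm can. A call with a gripper value outside its range is refused whole. The fingers move at their own pace and stop on an object; the grip force is fixed at half the most. Time passes only in rows, so rows that repeat a pose let the fingers close. It gives the time, the measured TCP pose, the force, the opening and the grip force at its end, in the units of the state.
- read_state(): the state, without advancing time (a new reading comes with each control period).
- capture(name): name is "scene" or "top"; returns a dict with "color" (480x640x3 uint8, blue, green, red), "fovy" (degrees; the focal length in pixels is half the picture's height over the tangent of half this angle, whatever the lens; pixels are square), "cx", "cy" (the principal point, pixels), "camera_from_world" (4x4, takes a point from world to camera coordinates). Camera axes: x right, y up, looking along -z (the intrinsics and any distortion apply to the point x, -y, -z); pixel columns grow to the right and rows downward; lengths in m; the calibration is good to about 2 mm. A picture is of the moment at which its call begins. There is no depth.
- hand_in(): hands the job in; it is judged then, once.
The state is a dict: "time_s": time; "joint_positions": joint angles; "qvel": joint speeds; "tau": joint torques, N m; "position": TCP position; "tcp_rot": TCP orientation; "force": force on the tool from outside, world axes, zero at the start; "moment": the same for the moment, N m; "opening": opening from 0.0 (shut) to 1.0 (fully open); "grasp_force": force on a finger pad.
Only numpy, scipy, OpenCV 4.12 (cv2) and the standard library are available. Lean on these libraries where they do the work, as an engineer would, in place of code of your own. Each camera call takes 0.05 s, during which the arm holds its last target. There are 200 camera calls.

## Working session

There is one attempt and no reset: what is moved stays moved. The work goes in short steps, Python scripts to look and compute and a tool call to move; the robot and the scene stay as the last step left them, time stands still between calls to the robot, and variables do not carry over. Pictures are saved under pics/ and viewed, at most 10 in all, crops included, and the job is handed in when it is done.

Besides the shell and the picture viewer there is one more tool, called after ">>>" as a command line: name --pt "numbers of a row" for each row, then --argument value for the rest. jog_arm: Moves the arm, as the interface text tells. Its arguments: {"type":"object","properties":{"delta_pos":{"type":"array"},"turn":{"type":"array"},"grip":{"type":"array"}},"required":["delta_pos","turn","grip"]}

```bash
mkdir -p pics; ls; python3 - <<'E'
from rig import *
import cv2
for n in("scene","top"):
    c=capture(n); cv2.imwrite(f"pics/{n}0.png",c["color"]); print({k:v for k,v in c.items() if k!="color"})
s=read_state();print(s)
E
```

```text
pics
{'fovy': 47.861895652400776, 'cx': 306.1223474767464, 'cy': 239.95904608690145, 'camera_from_world': array([[ 0.50414012,  0.86350795,  0.01402725, -0.29847857],
       [-0.75618158,  0.43351767,  0.49015493,  0.4384019 ],
       [ 0.41717162, -0.25771391,  0.87152245, -1.2372389 ],
       [ 0.        ,  0.        ,  0.        ,  1.        ]])}
{'fovy': 52.96011323237704, 'cx': 325.6040805745808, 'cy': 233.96746680035187, 'camera_from_world': array([[-0.02768381, -0.99960704, -0.00440216, -0.00505783],
       [ 0.99773443, -0.02790154,  0.06121688, -0.59845585],
       [-0.06131565, -0.00269747,  0.99811478, -0.98886428],
       [ 0.        ,  0.        ,  0.        ,  1.        ]])}
{'time_s': 0.1, 'joint_positions': array([-7.78926384e+01,  3.02737487e+01,  8.21477529e+01, -5.63585914e-04,
        6.76897669e+01, -1.02274972e+01]), 'qvel': array([-0.01648965, -0.10232807, -0.12357694,  0.00311012, -0.00866206,
        0.06648681]), 'tau': array([-5.93590503e-04, -4.40985203e+01, -1.77150840e+01,  6.35881629e-02,
        5.34209178e-02, -4.31970329e-05]), 'position': array([ 0.23739618, -0.57745766,  0.22167549]), 'tcp_rot': array([[ 9.24977334e-01,  3.80022051e-01, -4.16220685e-04],
       [ 3.80022130e-01, -9.24975450e-01,  1.89689307e-03],
       [ 3.35867280e-04, -1.91275617e-03, -9.99998114e-01]]), 'force': array([ 0.67361959, -0.28249028,  1.45846607]), 'moment': array([-0.0372588 ,  0.02779859,  0.00351243]), 'grasp_force': 0.0, 'opening': 0.9998820966140954}
```

View pics/scene0.png

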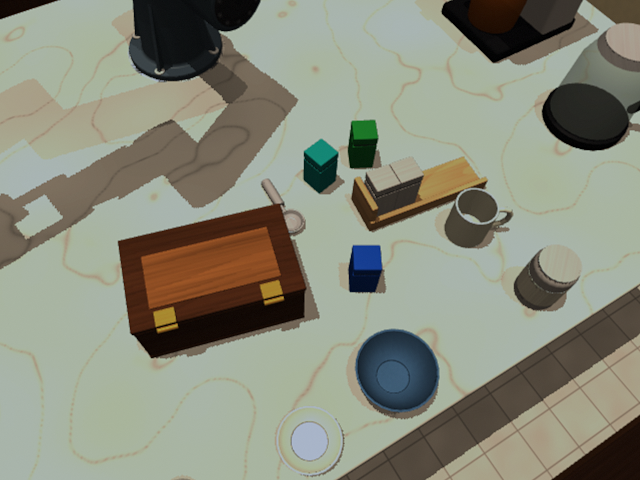

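View pics/top0.png

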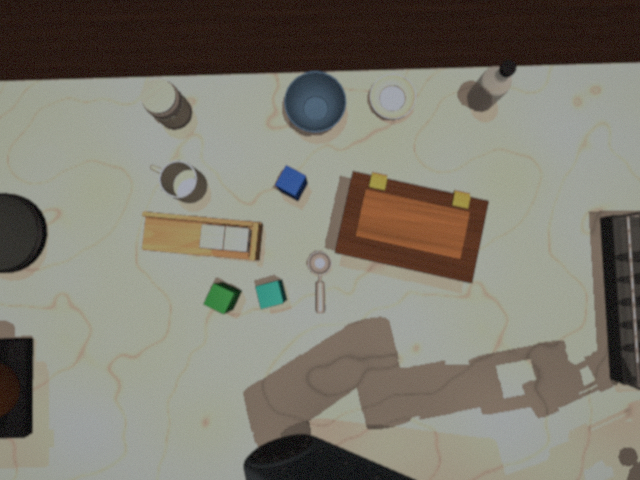

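The scene view shows the closed tea box (corners near (119,240), (280,205), (305,290), (150,355)) and the ledge around (420,190). In the top view the lid spans (353,172) to (473,282), the row tins' tops are at (212,237) and (237,239), and the ledge's open end is at (143,232).

```bash
cat > h.py <<'E'
from rig import *
import cv2, numpy as np
def ray(c,uv,z):
    f=240/np.tan(np.radians(c["fovy"]/2)); T=c["camera_from_world"]; R=T[:3,:3]; o=-R.T@T[:3,3]
    out=[]
    for u,v in np.reshape(uv,(-1,2)):
        d=R.T@np.array([(u-c["cx"])/f,-(v-c["cy"])/f,-1]); out.append(o+d*(z-o[2])/d[2])
    return np.array(out)
def blobs(m,n=300):
    return sorted([k for k in cv2.findContours(m.astype(np.uint8)*255,cv2.RETR_EXTERNAL,cv2.CHAIN_APPROX_NONE)[0] if cv2.contourArea(k)>n],key=cv2.contourArea)[::-1]
def proj(c,P):
    f=240/np.tan(np.radians(c["fovy"]/2)); q=(c["camera_from_world"]@np.c_[np.reshape(P,(-1,3)),np.ones(np.size(P)//3)].T).T
    return np.c_[c["cx"]-f*q[:,0]/q[:,2],c["cy"]+f*q[:,1]/q[:,2]]
E
python3 - <<'E'
from h import *
c=capture("top"); I=c["color"]; np.set_printoptions(precision=4,suppress=True)
for p in [(400,190),(410,225),(345,240),(338,200),(225,237),(160,235),(254,240),(205,216)]: print(p,I[p[1],p[0]])
lab=cv2.cvtColor(I,cv2.COLOR_BGR2HSV)
x0,x1,y0,y1=320,500,150,300
h=lab[...,1]; 
print('HSV',[lab[p[1],p[0]] for p in [(400,190),(410,225),(345,240),(338,200),(330,230),(225,237),(160,235),(254,240),(205,216)]])
s=capture("scene"); 
for n,cc,z,P in[("top lid",c,.12,[(353,172),(488,198),(473,282),(335,253)]),("scene lid",s,.12,[(119,240),(280,205),(305,290),(132,334)]),
 ("tins top",c,.1,[(201,225),(249,227),(248,251),(200,248)]),("ledge",c,.01,[(143,250)]),("scene tins",s,.1,[(365,167),(411,157),(424,175),(372,186)])]:
    Q=ray(cc,P,z); print(n,Q[:,:2].tolist(),np.linalg.norm(np.roll(Q,-1,0)-Q,axis=1))
E
python3 -c "
import cv2
t=cv2.imread('pics/top0.png')
cv2.imwrite('pics/z1.png',cv2.resize(t[190:280,125:275],None,fx=5,fy=5,interpolation=2))"
```

```text
(400, 190) [42 59 92]
(410, 225) [ 50  87 144]
(345, 240) [30 51 84]
(338, 200) [ 95 108 121]
(225, 237) [144 152 151]
(160, 235) [ 87 131 161]
(254, 240) [ 98 145 163]
(205, 216) [122 138 144]
HSV [array([ 10, 139,  92], dtype=uint8), array([ 12, 166, 144], dtype=uint8), array([ 12, 164,  84], dtype=uint8), array([ 15,  55, 121], dtype=uint8), array([ 16,  54, 119], dtype=uint8), array([ 34,  13, 152], dtype=uint8), array([ 18, 117, 161], dtype=uint8), array([ 22, 102, 163], dtype=uint8), array([ 22,  39, 144], dtype=uint8)]
top lid [[0.707901620823351, -0.07708952283666698], [0.6511777726175364, -0.3298464999941363], [0.49442937925218744, -0.29430823460531436], [0.5556173527546554, -0.03859449039409142]] [0.259  0.1607 0.2629 0.1571]
scene lid [[0.4935320265369386, -0.28622884511047675], [0.5619440906521487, -0.0341231701645926], [0.7141897577332154, -0.07521471537572336], [0.6497199334325516, -0.32559250214266255]] [0.2612 0.1577 0.2585 0.1611]
tins top [[0.6170603958300129, 0.21737739907343218], [0.6106092029760708, 0.12501343198403098], [0.5645113094512778, 0.127760325392554], [0.572830411954746, 0.2198225816396409]] [0.0926 0.0462 0.0924 0.0443]
ledge [[0.5755184327802234, 0.3638671644141143]] [0.]
scene tins [[0.5547842519908959, 0.14052396572941572], [0.5770056565929615, 0.22437951499789055], [0.6206691126846616, 0.2209944719244744], [0.5949292117334355, 0.12860339579591418]] [0.0867 0.0438 0.0959 0.0419]
```

View pics/z1.png

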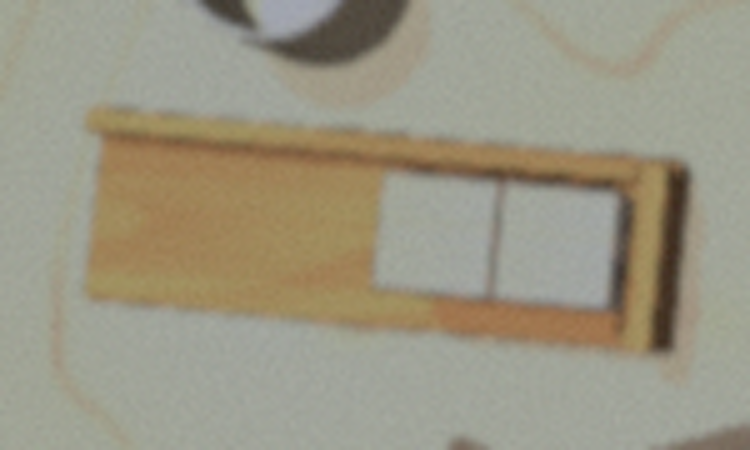

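The crop shows the row tins' tops spanning crop (373,168)–(618,308), i.e. top pixels (200,224)–(249,252). The ledge's open end is on the left, at top x≈143, and the cheek on the right, at x≈256.

```bash
python3 - <<'E'
from h import *
np.set_printoptions(precision=4,suppress=True)
def rect(c,k,z):
    Q=ray(c,k[:,0]+0.0,z)[:,:2]; (x,y),(w,h),a=cv2.minAreaRect((Q*1000).astype(np.float32)); return np.round([x,y,w,h,a],1)
c=capture("top"); s=capture("scene")
T=cv2.cvtColor(c["color"],cv2.COLOR_BGR2HSV).astype(int); S=cv2.cvtColor(s["color"],cv2.COLOR_BGR2HSV).astype(int)
def roi(m,x0,x1,y0,y1):
    r=np.zeros_like(m); r[y0:y1,x0:x1]=m[y0:y1,x0:x1]; return r
k=blobs(roi((T[...,1]>95)&((T[...,0]<20)|(T[...,2]<70)),322,500,150,295))[0]; print("lid top",rect(c,k,.12))
k=blobs(roi((T[...,1]<30)&(T[...,2]>120),195,252,222,255),100)
for q in k: print("tin top",rect(c,q,.1))
k=blobs(roi((T[...,1]>80),135,265,200,265))[0]; print("ledge",rect(c,k,.01), k[:,0].min(0),k[:,0].max(0))
a=cv2.approxPolyDP(cv2.convexHull(k),4,True)[:,0]; print(a.tolist(),ray(c,a,.01)[:,:2].tolist())
print("cheek/rail corners z.03",ray(c,[(143,212),(144,250)],.03)[:,:2].tolist())
# orange inlay-bearing lid in scene: top face corners by line fit
for p in [(125,245),(200,225),(290,260),(220,345)]: print(p,S[p[1],p[0]])
E
```

```text
lid top [ 602.  -183.1  260.9  156.8   76. ]
tin top [591.8 173.5  90.1  44.7  82.7]
ledge [602.6 242.3 252.9  80.4  83.2] [143 212] [261 259]
[[143, 213], [259, 222], [258, 258], [144, 249]] [[0.6538565737233767, 0.36351851775102656], [0.6278450561812584, 0.11825452510991717], [0.551959609755423, 0.12181751734392852], [0.5775672626304379, 0.3617477458577989]]
cheek/rail corners z.03 [[0.6536231105741295, 0.35585464815682005], [0.5746876023300616, 0.35413755565682986]]
(125, 245) [  9 187  64]
(200, 225) [  9 185  66]
(290, 260) [  9 188  65]
(220, 345) [ 60  19 185]
```

>>> jog_arm --pt "24.8 42.4 0" --pt "24.8 42.4 0" --pt "24.8 42.4 0" --pt "24.8 42.4 0" --pt "24.8 42.4 0" --pt "24.8 42.4 0" --pt "24.8 42.4 0" --pt "24.8 42.4 0" --pt "24.8 42.4 0" --pt "24.8 42.4 0" --pt "24.8 42.4 0" --turn '[-36,-36,-36,-36,-36,-36,-36,-36,-36,-36,-36]' --grip '[1,1,1,1,1,1,1,1,1,1,1]'

```text
time_s: 1.68
position: [0.485, -0.1554, 0.2225]
tcp_rot: [[0.971, -0.238, -0.0], [-0.238, -0.971, -0.0], [-0.0, 0.0, -1.0]]
force: [0.9, -0.7, 1.0]
opening: 0.01
grasp_force: 0.0
```

>>> jog_arm --pt "0 0 -6" --pt "0 0 -12" --pt "0 0 -13.2" --pt "0 0 -13.2" --pt "1 -0.24 -13.2" --pt "2 -0.48 -13.2" --pt "2.5 -0.6 -13.2" --pt "2.5 -0.6 -13.2" --turn '[0,0,0,0,0,0,0,0]' --grip '[1,1,1,1,1,1,1,1]'

```text
time_s: 2.68
position: [0.5114, -0.1603, 0.0912]
tcp_rot: [[0.972, -0.236, 0.001], [-0.236, -0.972, -0.001], [0.002, 0.0, -1.0]]
force: [-0.2, 0.6, 1.4]
opening: 0.004
grasp_force: 0.0
```

>>> jog_arm --pt "0.3 -0.07 0" --pt "0.5 -0.12 0" --pt "0.5 -0.12 0" --pt "0.5 -0.12 0" --turn '[0,0,0,0]' --grip '[1,1,1,1]'

```text
time_s: 3.18
position: [0.5135, -0.1604, 0.0902]
tcp_rot: [[0.972, -0.236, -0.004], [-0.236, -0.972, 0.002], [-0.004, -0.001, -1.0]]
force: [-5.0, 0.8, 4.0]
opening: 0.003
grasp_force: 2.6
```

>>> jog_arm --pt "0.3 -0.07 0" --pt "0.4 -0.1 0" --pt "0.4 -0.1 0.5" --pt "0.45 -0.11 1.0" --pt "0.5 -0.12 1.5" --pt "0.55 -0.13 2.0" --pt "0.65 -0.15 2.5" --pt "0.75 -0.18 3.0" --pt "0.75 -0.18 3.0" --turn '[0,0,0,0,0,0,0,0,0]' --grip '[1,1,1,1,1,1,1,1,1]'

```text
time_s: 4.3
position: [0.5165, -0.1609, 0.1189]
tcp_rot: [[0.972, -0.235, -0.014], [-0.235, -0.972, 0.005], [-0.015, -0.002, -1.0]]
force: [-11.3, -0.3, 0.2]
opening: 0.002
grasp_force: 5.4
```

```bash
python3 - <<'E'
from h import *
c=capture("scene"); cv2.imwrite("pics/s1.png",c["color"])
E
```

```text
(no output)
```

View pics/s1.png

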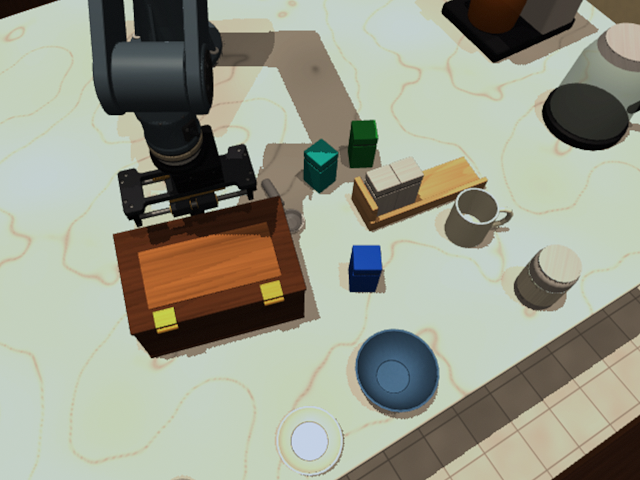

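The lid's front edge has lifted (left front corner at (114,233), right at (281,197)), so friction at the lip is raising it. I'll keep following the arc.

>>> jog_arm --pt "0.3 -0.07 1.3" --pt "0.7 -0.16 2.6" --pt "1.2 -0.29 3.9" --pt "1.85 -0.44 5.1" --pt "2.6 -0.6 6.3" --pt "3.4 -0.8 7.4" --pt "4.3 -1.0 8.4" --pt "5.3 -1.25 9.4" --pt "6.4 -1.5 10.2" --pt "7.5 -1.8 11" --turn '[0,0,0,0,0,0,0,0,0,0]' --grip '[1,1,1,1,1,1,1,1,1,1]'

```text
time_s: 5.6
position: [0.5993, -0.1814, 0.2309]
tcp_rot: [[0.972, -0.236, 0.002], [-0.236, -0.972, -0.0], [0.002, -0.0, -1.0]]
force: [-0.7, -0.0, -1.0]
opening: 0.006
grasp_force: 0.3
```

```bash
python3 - <<'E'
from h import *
c=capture("scene"); cv2.imwrite("pics/s2.png",c["color"]); print(read_state()["force"])
E
```

```text
[ 1.959115    0.57631273 -0.03389905]
```

View pics/s2.png

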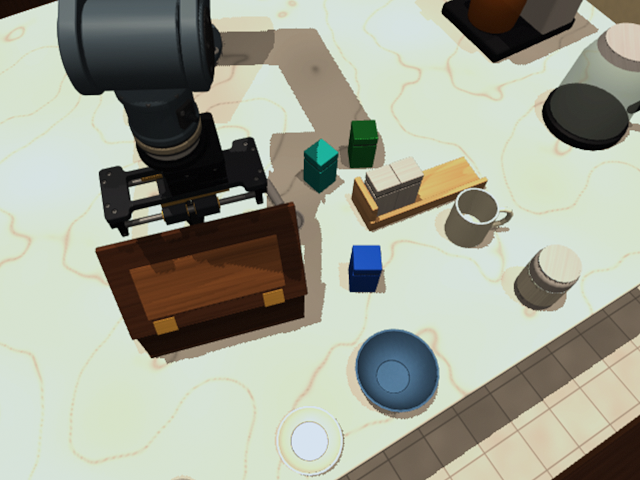

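The lid is up at roughly 60° (top edge (97,247)–(295,205)), still resting on the fingers. I'll push it over the top.

>>> jog_arm --pt "1.2 -0.3 0.6" --pt "2.5 -0.6 1.1" --pt "3.8 -0.9 1.5" --pt "5.1 -1.2 1.8" --pt "6.4 -1.55 1.8" --pt "7.7 -1.85 1.8" --pt "9.0 -2.2 1.8" --pt "10.2 -2.45 1.8" --pt "11 -2.6 1.8" --pt "11 -2.6 1.8" --turn '[0,0,0,0,0,0,0,0,0,0]' --grip '[1,1,1,1,1,1,1,1,1,1]'

```text
time_s: 6.9
position: [0.7085, -0.2071, 0.2482]
tcp_rot: [[0.972, -0.236, 0.0], [-0.236, -0.972, 0.0], [0.0, -0.0, -1.0]]
force: [-0.1, -0.5, -1.6]
opening: 0.008
grasp_force: 0.0
```

>>> jog_arm --pt "-4 1 1" --pt "-9 2.2 3" --pt "-14 3.4 4" --pt "-18 4.4 4" --pt "-22 5.4 4" --pt "-22 5.4 4" --pt "-22 5.4 4" --turn '[0,0,0,0,0,0,0]' --grip '[0,0,0,0,0,0,0]'

```text
time_s: 7.78
position: [0.4887, -0.1535, 0.2893]
tcp_rot: [[0.972, -0.236, 0.002], [-0.236, -0.972, -0.001], [0.002, 0.001, -1.0]]
force: [-0.3, -0.5, 0.6]
opening: 0.717
grasp_force: 0.0
```

```bash
python3 - <<'E'
from h import *
c=capture("scene"); t=capture("top"); cv2.imwrite("pics/b3.png",np.hstack([c["color"][150:400,80:330],t["color"][100:350,300:550]])); cv2.imwrite("pics/t3.png",t["color"])
E
```

```text
(no output)
```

View pics/b3.png

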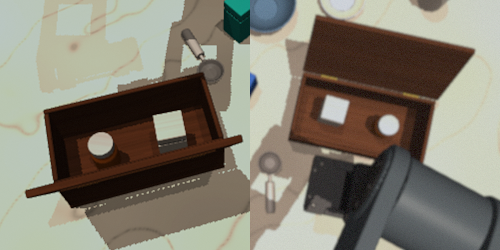

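The lid stays open. In the top view the tin's top is near (385,208) in the +y half, and the jar is near (438,225).

```bash
python3 - <<'E'
from h import *
np.set_printoptions(precision=4,suppress=True)
for n,(x0,x1,y0,y1) in (("top",(350,465,175,245)),("scene",(150,290,250,310))):
    c=capture(n); T=cv2.cvtColor(c["color"],cv2.COLOR_BGR2HSV).astype(int)
    m=np.zeros(T.shape[:2],bool); m[y0:y1,x0:x1]=((T[...,1]<70)&(T[...,2]>110))[y0:y1,x0:x1]
    for k in blobs(m,100):
        for z in (.098,.083):
            Q=(ray(c,k[:,0],z)[:,:2]*1000).astype(np.float32); r=cv2.minAreaRect(Q)
            print(n,cv2.boundingRect(k),z,np.round([*r[0],*r[1],r[2]],1))
# ledge line from front edge of the board (z=.01) and tin row
c=capture("top"); T=cv2.cvtColor(c["color"],cv2.COLOR_BGR2HSV).astype(int)
S=T[...,1]>80; pts=[]
for u in range(150,245): 
    v=np.where(S[240:262,u])[0]; pts.append((u,240+v.max()+.5))
Q=ray(c,pts,.01)[:,:2]; l=cv2.fitLine((Q*1000).astype(np.float32),cv2.DIST_HUBER,0,.01,.01).ravel(); print("front edge",l,np.degrees(np.arctan2(l[1],l[0])))
E
```

```text
top (370, 194, 30, 31) 0.098 [ 638.4 -136.9   48.3   49.8   73.1]
top (370, 194, 30, 31) 0.083 [ 640.1 -138.7   49.1   50.6   73.1]
top (428, 214, 22, 22) 0.098 [ 604.9 -239.2   40.6   39.8   42.9]
top (428, 214, 22, 22) 0.083 [ 606.  -242.7   41.3   40.5   42.9]
scene (233, 260, 33, 31) 0.098 [ 639.2 -133.7   46.1   45.9   72.9]
scene (233, 260, 33, 31) 0.083 [ 632.2 -131.4   47.    46.8   72.9]
scene (168, 282, 25, 23) 0.098 [ 613.9 -239.6   37.6   36.9   60.1]
scene (168, 282, 25, 23) 0.083 [ 606.4 -239.4   38.3   37.6   60.1]
front edge [  0.1268   0.9919 563.5127 249.7402] 82.71726
```

>>> jog_arm --pt "5 0.6 0" --pt "10 1.3 0" --pt "14.95 1.9 0" --pt "14.95 1.9 0" --pt "14.95 1.9 -5" --pt "14.95 1.9 -10" --pt "14.95 1.9 -14" --pt "14.95 1.9 -17" --pt "14.95 1.9 -17" --turn '[0,-3.4,-3.4,-3.4,-3.4,-3.4,-3.4,-3.4,-3.4]' --grip '[0,0,0,0,0,0,0,0,0]'

```text
time_s: 9.15
position: [0.6346, -0.1335, 0.1158]
tcp_rot: [[0.956, -0.294, -0.007], [-0.294, -0.956, 0.003], [-0.008, -0.0, -1.0]]
force: [-0.3, -0.1, 0.6]
opening: 0.997
grasp_force: 0.0
```

>>> jog_arm --pt "0 0 -2" --pt "0 0 -4" --pt "0 0 -5.5" --pt "0 0 -6.3" --pt "0 0 -6.3" --turn '[0,0,0,0,0]' --grip '[0,0,0,0,0]'

```text
time_s: 9.78
position: [0.6372, -0.1339, 0.055]
tcp_rot: [[0.956, -0.293, -0.001], [-0.293, -0.956, 0.0], [-0.001, -0.0, -1.0]]
force: [0.7, -0.8, 0.3]
opening: 1.001
grasp_force: 0.0
```

Clear descent; now I'll grip and look at the lift result.

>>> jog_arm --pt "0 0 0" --pt "0 0 0" --pt "0 0 0" --pt "0 0 0" --pt "0 0 0" --pt "0 0 0" --pt "0 0 0" --pt "0 0 0" --turn '[0,0,0,0,0,0,0,0]' --grip '[0.3,0.5,0.8,0.8,0.8,0.8,0.8,0.8]'

```text
time_s: 10.78
position: [0.6375, -0.1341, 0.0556]
tcp_rot: [[0.956, -0.293, 0.0], [-0.293, -0.956, -0.0], [0.0, 0.0, -1.0]]
force: [0.2, -0.9, 1.7]
opening: 0.528
grasp_force: 30.0
```

>>> jog_arm --pt "0 0 1" --pt "0 0 3" --pt "0 0 6" --pt "0 0 9" --pt "0 0 12" --pt "0 0 15" --pt "0 0 17" --pt "0 0 17" --pt "0 0 17" --turn '[0,0,0,0,0,0,0,0,0]' --grip '[0.8,0.8,0.8,0.8,0.8,0.8,0.8,0.8,0.8]'

```text
time_s: 11.9
position: [0.6369, -0.1338, 0.2253]
tcp_rot: [[0.956, -0.293, -0.001], [-0.293, -0.956, 0.0], [-0.001, -0.0, -1.0]]
force: [-0.2, 0.8, -1.7]
opening: 0.527
grasp_force: 30.0
```

>>> jog_arm --pt "-0.4 4 0" --pt "-0.7 8 0" --pt "-1.0 12 0" --pt "-1.4 16 0" --pt "-1.8 20 0" --pt "-2.2 24 0" --pt "-2.5 28 0" --pt "-2.8 32 0" --pt "-3.1 36 0" --pt "-3.5 39.6 0" --pt "-3.5 39.6 0" --pt "-3.5 39.6 0" --turn '[9,18,27,36,45,54,63,72,81,90,99.7,99.7]' --grip '[0.8,0.8,0.8,0.8,0.8,0.8,0.8,0.8,0.8,0.8,0.8,0.8]'

```text
time_s: 13.4
position: [0.6015, 0.2623, 0.2239]
tcp_rot: [[0.129, 0.992, -0.003], [0.992, -0.129, -0.001], [-0.001, -0.003, -1.0]]
force: [1.1, -0.2, -2.1]
opening: 0.529
grasp_force: 30.0
```

>>> jog_arm --pt "0 0 -4" --pt "0 0 -7" --pt "0 0 -10" --pt "0 0 -10" --pt "0 0 -10" --turn '[0,0,0,0,0]' --grip '[0.8,0.8,0.8,0.8,0.8]'

```text
time_s: 14.02
position: [0.6033, 0.2617, 0.1262]
tcp_rot: [[0.13, 0.991, 0.001], [0.991, -0.13, 0.0], [0.0, 0.001, -1.0]]
force: [-0.3, -0.2, -1.1]
opening: 0.526
grasp_force: 30.0
```

```bash
python3 - <<'E'
from h import *
c=capture("scene"); s=read_state(); print(s["position"],s["tcp_rot"][:,1],s["opening"])
P=s["position"]; 
for dz in (.0425,-.0475):  # expected corners of the tin
    R=s["tcp_rot"]; print(np.round(proj(c,[P+.023*(a*R[:,0]+b*R[:,1])+[0,0,dz] for a,b in((1,1),(1,-1),(-1,-1),(-1,1))])).tolist())
x,y=360,110; cv2.imwrite("pics/s4.png",cv2.resize(c["color"][y:y+150,x:x+200],None,fx=4,fy=4,interpolation=2))
E
```

```text
[0.6037166  0.26185138 0.12689765] [ 0.99155295 -0.12968017  0.00240963] 0.5268916369254208
[[465.0, 139.0], [451.0, 120.0], [427.0, 128.0], [441.0, 147.0]]
[[452.0, 172.0], [439.0, 153.0], [417.0, 161.0], [429.0, 180.0]]
```

View pics/s4.png

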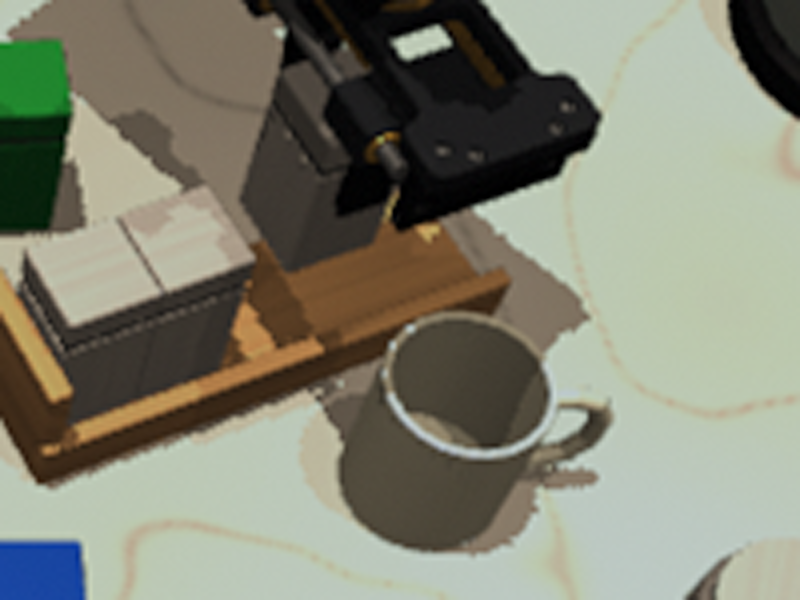

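The crop shows the tin held upright over the ledge, bottom corners at crop (240,200), (292,272), (378,240). That is about 5 mm further from the row than nominal, with the row intact.

>>> jog_arm --pt "0 0 -2.5" --pt "0 0 -5" --pt "0 0 -6.5" --pt "0 0 -6.5" --pt "-0.08 -0.6 -6.5" --pt "-0.15 -1.2 -6.5" --pt "-0.2 -1.6 -6.5" --pt "-0.2 -1.6 -6.5" --pt "-0.2 -1.6 -6.5" --turn '[0,0,0,0,0,0,0,0,0]' --grip '[0.8,0.8,0.8,0.8,0.8,0.8,0.8,0.8,0.8]'

```text
time_s: 15.2
position: [0.6006, 0.2459, 0.0607]
tcp_rot: [[0.128, 0.992, 0.0], [0.992, -0.128, 0.0], [0.0, 0.0, -1.0]]
force: [0.1, 0.2, -0.7]
opening: 0.524
grasp_force: 30.0
```

>>> jog_arm --pt "-0.05 -0.2 0" --pt "-0.05 -0.4 0" --pt "-0.05 -0.4 0" --pt "-0.05 -0.4 0" --turn '[0,0,0,0]' --grip '[0.8,0.8,0.8,0.8]'

```text
time_s: 15.7
position: [0.6002, 0.2428, 0.0606]
tcp_rot: [[0.128, 0.992, 0.001], [0.992, -0.128, 0.001], [0.001, 0.0, -1.0]]
force: [-0.6, 5.0, -2.3]
opening: 0.521
grasp_force: 30.0
```

>>> jog_arm --pt "0 0.1 -0.15" --pt "0 0.1 -0.3" --pt "0 0.1 -0.3" --pt "0 0.1 -0.3" --turn '[0,0,0,0]' --grip '[0.8,0.8,0.8,0.8]'

```text
time_s: 16.2
position: [0.6003, 0.2428, 0.0576]
tcp_rot: [[0.128, 0.992, 0.001], [0.992, -0.128, 0.0], [0.0, 0.001, -1.0]]
force: [-0.1, 2.9, -0.6]
opening: 0.529
grasp_force: 30.0
```

```bash
python3 - <<'E'
from h import *
c=capture("scene"); s=read_state(); print(s["position"],s["force"])
x,y=340,110; cv2.imwrite("pics/s5.png",cv2.resize(c["color"][y:y+150,x:x+200],None,fx=4,fy=4,interpolation=2))
E
```

```text
[0.60033868 0.24285309 0.05766426] [ 0.59230805  1.88790464 -0.07722076]
```

View pics/s5.png

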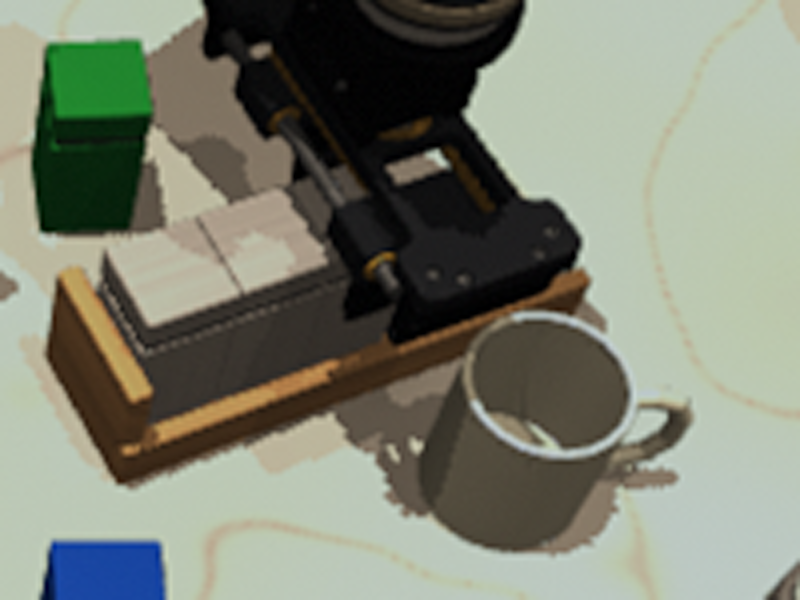

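The tin sits flush against the near tin and the row is undisturbed. I'll touch down, release and retreat upwards.

>>> jog_arm --pt "0 0 -0.1" --pt "0 0 -0.15" --pt "0 0 -0.15" --turn '[0,0,0]' --grip '[0.8,0.8,0.8]'

```text
time_s: 16.62
position: [0.6004, 0.2429, 0.0576]
tcp_rot: [[0.128, 0.992, 0.001], [0.992, -0.128, 0.0], [0.0, 0.001, -1.0]]
force: [0.0, 2.1, 7.3]
opening: 0.53
grasp_force: 30.0
```

>>> jog_arm --pt "0 0 0" --pt "0 0 0" --pt "0 0 0" --pt "0 0 0" --pt "0 0 0" --pt "0 0 0" --pt "0 0 3" --pt "0 0 7" --pt "0 0 12" --pt "0 0 18" --pt "0 0 18" --turn '[0,0,0,0,0,0,0,0,0,0,0]' --grip '[0.4,0.25,0.1,0.1,0.1,0.1,0.1,0.1,0.1,0.1,0.1]'

```text
time_s: 18.0
position: [0.6037, 0.2439, 0.2425]
tcp_rot: [[0.128, 0.992, 0.013], [0.992, -0.128, 0.003], [0.004, 0.012, -1.0]]
force: [0.5, -0.4, -0.9]
opening: 0.9
grasp_force: 0.0
```

>>> jog_arm --pt "-5 0 0" --pt "-10 0 0" --pt "-15 0 0" --pt "-15 0 0" --pt "-15 0 0" --turn '[0,0,0,0,0]' --grip '[0.1,0.1,0.1,0.1,0.1]'

```text
time_s: 18.62
position: [0.4507, 0.243, 0.2358]
tcp_rot: [[0.128, 0.992, 0.001], [0.992, -0.128, 0.0], [0.0, 0.001, -1.0]]
force: [0.1, -0.2, 0.1]
opening: 0.899
grasp_force: 0.0
```

```bash
python3 - <<'E'
from h import *
c=capture("scene"); t=capture("top")
T=cv2.cvtColor(t["color"],cv2.COLOR_BGR2HSV).astype(int); m=np.zeros(T.shape[:2],bool); m[215:262,165:252]=((T[...,1]<45)&(T[...,2]>105))[215:262,165:252]
for k in blobs(m,100): print(cv2.boundingRect(k),cv2.minAreaRect((ray(t,k[:,0],.1)[:,:2]*1000).astype(np.float32)))
x,y=340,110; a=cv2.resize(c["color"][y:y+150,x:x+200],(400,300),interpolation=2); b=cv2.resize(t["color"][160:310,125:325],(400,300),interpolation=2)
cv2.imwrite("pics/s6.png",np.vstack([np.hstack([a,b]),np.hstack([cv2.resize(c["color"],(400,300)),cv2.resize(t["color"],(400,300))])]))
E
```

```text
(176, 222, 74, 30) ((594.7030639648438, 194.42538452148438), (139.6287841796875, 46.308414459228516), 82.51412200927734)
(191, 215, 61, 6) ((630.476318359375, 178.67953491210938), (115.83927917480469, 9.6691312789917), 88.38812255859375)
(197, 257, 55, 5) ((550.466796875, 174.06732177734375), (103.67989349365234, 7.657292366027832), 88.4102783203125)
```

View pics/s6.png

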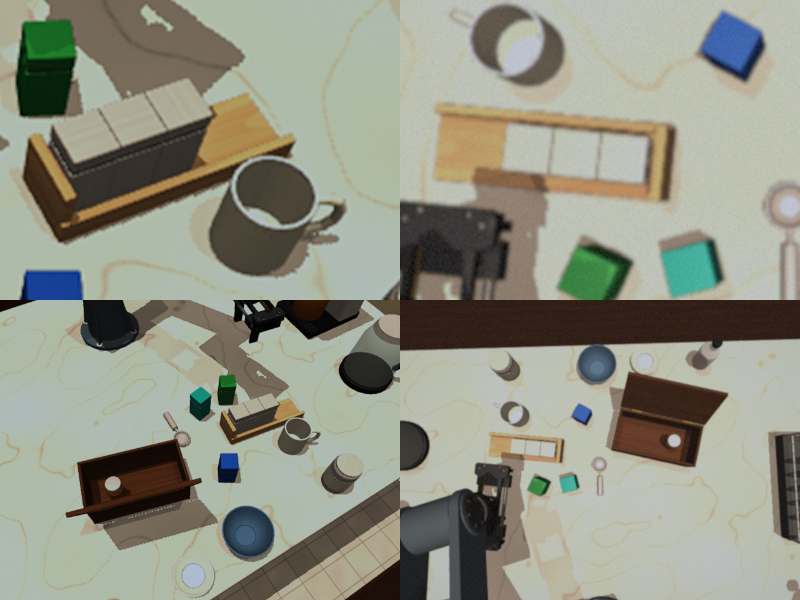

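All three tins are in line and flush (joint outline 140 × 46 mm), the jar is in the box, and the lid is open. Handing in.

```bash
python3 -c "
from rig import *
print(hand_in())"
```

```text
the job is handed in; nothing more can be done
None
```

The job is handed in, with no verdict returned: in the last pictures the lid is open by itself, the jar is upright in the box, and the tin stands upright on the ledge, in line with the row and flush against the near tin, with the gripper clear.

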